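Find the open gap with the feeler gauge

ROBOT

A 6-joint arm with a two-finger parallel gripper is mounted at the origin on a cart in front of the work surface, level with it; the furniture and walls round the work are solid. World frame = base frame: x ahead of the robot, y to its left, z up, the work surface at z = 0. Lengths are in mm, angles in rad, forces in N, time in s.
With the tool pointing down it reaches from about 350 to 775 mm from the base axis. Payload 7.3 kg.
Tool frame: the origin (TCP) lies between the finger pads; the fingertips stand 25 mm ahead of it and the grasp point (between the pads) lies 6 mm ahead of it; z points along the fingers, y is the line along which they close (so a half turn about z gives the same grasp; the last joint's range is limited). The gripper opens to 92 mm and grips with 3 to 60 N. Pads are 19 mm wide; open, the fingers measure 130 mm over their backs; the gripper's body (75 mm by 190 mm) begins 47 mm behind the grasp point.
Start: joints at [1.197, 0.342, 1.524, -0, 1.275, -0.146], TCP at [118.546, 511.458, 251.741] pointing down, gripper open.
Joint ranges: [-2.53, 2.53], [-0.77, 2.02], [0.04, 2.7], [-1, 4.14], [0.28, 2.66], [-3.11, 3.11]. Speed limits (rad/s): [2.57, 2.57, 3.14, 3.14, 3.14, 3.14].

INTERFACE

Orientations are given as [roll, pitch, yaw] about the fixed x, y, z axes, in that order (R = Rz(yaw) Ry(pitch) Rx(roll)).
In Python, from plant import bot gives the robot as it stands.
- The arm moves only by the tool play_rows, never from a script. Its argument "commands" is a list of rows, each an object of numbers: "x", "y", "z": the shift along the tool's x, y, z in m; "twist": the turn about the tool's z in degrees. In form: [{"x": .., "y": .., "z": .., "twist": ..}, ...]. A call has exactly 8 rows; each row is the pose to reach, as a shift and turn from the pose commanded when the call began, along the tool's axes at that moment; what a row does not reach only later rows make up. A row lasts 1/10 s, in which the tool goes at most 50 mm and 8.59 degrees, less where a joint would pass 70% of its speed; a pose out of reach is approached as far as the arm can. A call with a gripper value outside its range is refused whole. "jaw" is the closure, from 0 (fully open) to 1 (shut), set as the call begins (left out, the last holds). The fingers move at their own pace and stop on an object; the grip force is fixed at half the most. Time passes only in rows, so rows that repeat a pose let the fingers close, or fill a call up. It gives the time, the measured TCP pose, the force, the opening and the grip force at its end, in the units of the state.
- bot.get_obs(): the state, without advancing time (a new reading comes with each control period).
- bot.capture(name): name is "scene" or "top"; returns a dict with "pixels" (384x512x3 uint8, red, green, blue), "fx", "fy", "cx", "cy" (pixels), "eye" and "rotation" of the camera in the world. Camera axes: x right, y down, z forward; pixel columns grow to the right and rows downward; lengths in mm; the calibration is good to about 2 mm. A picture is of the moment at which its call begins. There is no depth.
- bot.close_job(): hands the job in; it is judged then, once.
The state is a dict: "time": time; "joint_positions": joint angles; "dq": joint speeds; "tau": joint torques, N m; "tool_pos": TCP position; "tcp_rot": TCP orientation; "contact_force": force on the tool from outside, world axes, zero at the start; "moment": the same for the moment, N m; "grip_width": finger opening in mm; "finger_force": force on a finger pad.
Only numpy, scipy, OpenCV 4.12 (cv2) and the standard library are available. Lean on these libraries where they do the work, as an engineer would, in place of code of your own. Each camera call takes 0.05 s, during which the arm holds its last target. There are 200 camera calls.

TASK

Two of the three gaps in the front of the chip clamp block are pinched inside, where it cannot be seen; one is open through its full depth. Pick up the feeler gauge, slide its blade straight into the gaps to feel which one takes it, and leave it released in that gap, pushed fully home with its handle against the block and standing on the worktop. Leave the vial, the chip and the petri dish alone.

Things in the scene. Friction and masses are not known exactly. Their poses are not given: they have to be found in the camera images.
- gauge_grip (a point): Feeler gauge, loose, about 0.07 kg: black ribbed handle 50 long x 20 wide x 28 high (mm), standing on the worktop, with a steel blade straight out of its front end. This point is the centre of the handle: 14 above its underside, 25 behind the shoulder where the blade begins. x: along the blade towards its tip; y: across the handle (the 20 mm to grasp); z: up.
- gauge_tip (a point): Very tip of the gauge's blade, half-way up it: 80 mm ahead (+x) of the handle's centre and 1 mm higher; axes as gauge_grip. The blade is 55 long, 4 thick, 14 high, with a rounded tip; its lower edge is 8 above the worktop while the handle stands on it.
- clamp_block: Aluminium chip clamp block with a dark lid plate, fixed, 66 deep (x) x 130 wide (y) x 34 high (mm). Origin: centre of its underside; x points away from the robot, the front face is at x = -33. In the front are three upright gaps, 36 apart, 7 wide, 60 deep, mouths rounded (radius 3), open from 3 to 28 above the worktop, closed on top and at the back.
- gap_left (a point): Centre of the mouth of the left (+y) gap, in the plane of the block's front face, 15 mm above the worktop (the blade's mid-height while the gauge stands). Axes as the block's: x points into the gap, y across it.
- gap_mid (a point): The same for the middle gap. In two of the three gaps a rigid rib leaves only 1.5 mm, so the blade stops firmly with its tip 25 mm inside; a stop less than 8 mm in means that the mouth was missed.
- gap_right (a point): The same for the right (-y) gap. The one open gap (any of the three; not reported) is 7 mm wide all the way and takes the whole 55 mm blade, until the handle's shoulder meets the block's front.
- vial: Bystander: small glass vial with a red cap, 20 across x 41 high, loose, upright. Origin at the centre of its underside. Leave it alone.
- chip: Bystander: clear microfluidic chip with wells on a glass slide, 26x76x9, loose, flat. Origin at the centre of its underside. Leave it alone.
- dish: Bystander: clear petri dish, 60 across x 14 high, loose. Origin at the centre of its underside. Leave it alone.

How it is judged (in metres and radians):
At the end, for the whole second after the job is handed in: The gauge is released and stands in the open gap: blade at least 51 of its 55 mm inside (tip within 4 mm of the gap's middle plane and 6 mm of its standing height), parallel to the gap and upright within 0.07 rad (((x of gauge_tip in the frame of gap_left between 0.051 and 0.06 m and y of gauge_tip in the frame of gap_left between -0.004 and 0.004 m and z of gauge_tip in the frame of gap_left between -0.006 and 0.006 m) or (x of gauge_tip in the frame of gap_mid between 0.051 and 0.06 m and y of gauge_tip in the frame of gap_mid between -0.004 and 0.004 m and z of gauge_tip in the frame of gap_mid between -0.006 and 0.006 m) or (x of gauge_tip in the frame of gap_right between 0.051 and 0.06 m and y of gauge_tip in the frame of gap_right between -0.004 and 0.004 m and z of gauge_tip in the frame of gap_right between -0.006 and 0.006 m)) and angle between the x axis of gauge_tip and the x axis of clamp_block, either way round below 0.07 rad and angle between gauge_tip's own z axis and vertical below 0.07 rad); the robot touches nothing.
It fails at once if the small vial is moved by more than 25 mm (distance of vial from where it was at the start of the episode above 0.025 m).
It fails at once if the chip is moved by more than 25 mm (distance of chip from where it was at the start of the episode above 0.025 m).
It fails at once if the petri dish is moved by more than 25 mm (distance of dish from where it was at the start of the episode above 0.025 m).
It also fails if it takes over 54 s, if anything falls off the work surface, if the arm or the gripper's body presses on something with over 40 N, if the wrist force passes 120 N, or if a joint passes its speed limit or range.

## Working session

There is one attempt and no reset: what is moved stays moved. The work goes in short steps, Python scripts to look and compute and a tool call to move; the robot and the scene stay as the last step left them, time stands still between calls to the robot, and variables do not carry over. Pictures are saved under pics/ and viewed, at most 10 in all, crops included, and the job is handed in when it is done.

Besides the shell and the picture viewer there is one more tool, called after ">>>" by a JSON object that holds its "api" and its "payload". play_rows: Moves the arm, as the interface text tells. Its arguments: {"type":"object","properties":{"commands":{"type":"array"},"jaw":{"type":"number"}},"required":["commands"]}

```bash
mkdir -p pics
python3 - <<'E'
from plant import bot
import cv2,json,numpy as np,pickle
for n in("scene","top"):
    c=bot.capture(n); cv2.imwrite(f"pics/{n}0.png",c["pixels"][:,:,::-1]); pickle.dump(c,open(n+"0.pkl","wb"))
    print(n,{k:np.round(v,3).tolist() for k,v in c.items() if k!="pixels"})
print(bot.get_obs())
E
```

```text
scene {'fx': 467.488, 'fy': 467.488, 'cx': 254.703, 'cy': 200.175, 'eye': [187.24, 678.012, 855.086], 'rotation': [-2.414, 0.011, -2.699]}
top {'fx': 452.002, 'fy': 452.002, 'cx': 259.997, 'cy': 197.778, 'eye': [404.707, 51.874, 1092.262], 'rotation': [-3.029, -0.024, -1.572]}
{'time': 0.1, 'joint_positions': array([ 1.19701058e+00,  3.42662478e-01,  1.52487378e+00,  2.20564456e-05,
        1.27538518e+00, -1.46002200e-01]), 'dq': array([ 0.00028442, -0.00209928, -0.00115135,  0.00040266,  0.00091121,
        0.00066607]), 'tau': array([ 1.16730149e-03, -4.32007492e+01, -2.44693869e+01,  7.19018304e-02,
        5.26956073e-02, -5.04697971e-05]), 'tool_pos': array([118.41656823, 511.16029011, 251.1261887 ]), 'tcp_rot': array([-3.14028107e+00, -2.14185123e-04,  2.91380253e+00]), 'contact_force': array([ 0.6187038 , -0.89003102, -0.18696078]), 'moment': array([ 0.02351784, -0.00670091,  0.03506187]), 'finger_force': 0.0, 'grip_width': 91.65017157046016}
```

View pics/scene0.png

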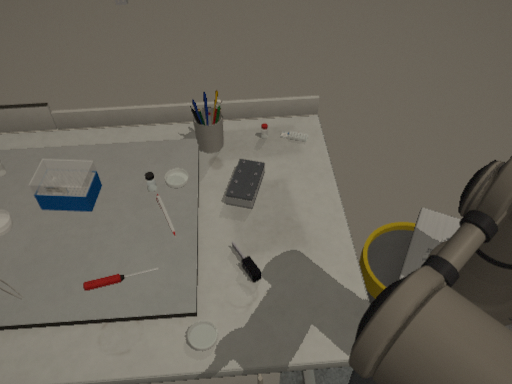

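View pics/top0.png

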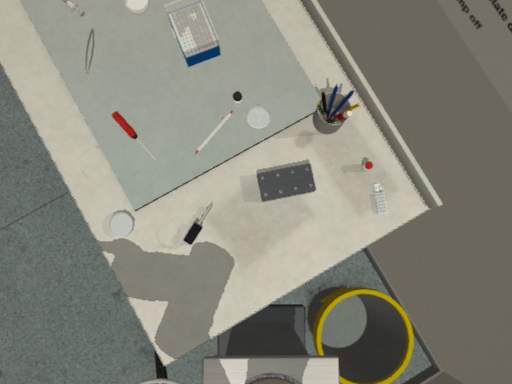

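```bash
cat > h.py <<'E'
import numpy as np,cv2
from scipy.spatial.transform import Rotation as R
def ray(c,uv,z):
    uv=np.atleast_2d(uv).astype(float)
    d=np.c_[(uv[:,0]-c["cx"])/c["fx"],(uv[:,1]-c["cy"])/c["fy"],np.ones(len(uv))]
    d=R.from_euler("xyz",c["rotation"]).apply(d); e=np.array(c["eye"],float)
    return e+d*((z-e[2])/d[:,2])[:,None]
def blob(c,roi,thr,lo=0):
    x0,y0,x1,y1=roi; g=c["pixels"][y0:y1,x0:x1].max(2)
    m=((g<thr)&(g>=lo)).astype(np.uint8)
    m=cv2.morphologyEx(m,cv2.MORPH_CLOSE,np.ones((5,5)))
    k=max(cv2.findContours(m,cv2.RETR_EXTERNAL,cv2.CHAIN_APPROX_NONE)[0],key=cv2.contourArea)
    return k[:,0]+[x0,y0]
E
python3 - <<'E'
import pickle; from h import *
c=pickle.load(open("top0.pkl","rb")); s=pickle.load(open("scene0.pkl","rb"))
for n,cc,roi,z,t in(("lid",c,(245,150,330,210),34,100),("handle",c,(178,212,212,250),28,60),("lidS",s,(215,150,275,215),34,100),("handleS",s,(235,250,270,288),28,60)):
    k=blob(cc,roi,t); p=ray(cc,k,z)[:,:2].astype(np.float32)
    r=cv2.minAreaRect(p); print(n,np.round(r[0],1),np.round(r[1],1),round(r[2],1),np.round(cv2.boxPoints(r),0).tolist())
print(ray(c,(211,204),22),ray(s,(233,246),22))
for n,cc,a in(("a",c,(170,130,330,260)),("b",s,(215,150,295,290))):
    cv2.imwrite(f"pics/{n}.png",cv2.resize(cc["pixels"][a[1]:a[3],a[0]:a[2],::-1],None,fx=4,fy=4,interpolation=2))
a=cv2.imread("pics/a.png");b=cv2.imread("pics/b.png")
o=np.zeros((600,800,3),np.uint8);a=cv2.resize(a,(490,398));o[:398,:490]=a;b=cv2.resize(b,(310,542));o[:542,490:]=b
cv2.imwrite("pics/ab.png",o)
E
```

```text
lid [563.3 -34.3] [ 68.5 128.9] 11.4 [[517.0, 22.0], [543.0, -104.0], [610.0, -91.0], [584.0, 36.0]]
handle [442.3 184.5] [20.2 47.6] 57.0 [[417.0, 189.0], [457.0, 163.0], [468.0, 180.0], [428.0, 206.0]]
lidS [556.3 -21.3] [ 75.7 157.4] 11.4 [[504.0, 48.0], [535.0, -106.0], [609.0, -91.0], [578.0, 63.0]]
handleS [436.6 193.5] [26.  61.2] 57.4 [[404.0, 199.0], [455.0, 166.0], [469.0, 188.0], [418.0, 221.0]]
[[511.11478512 142.49568016  22.        ]] [[499.0772144  153.29220457  22.        ]]
```

View pics/ab.png

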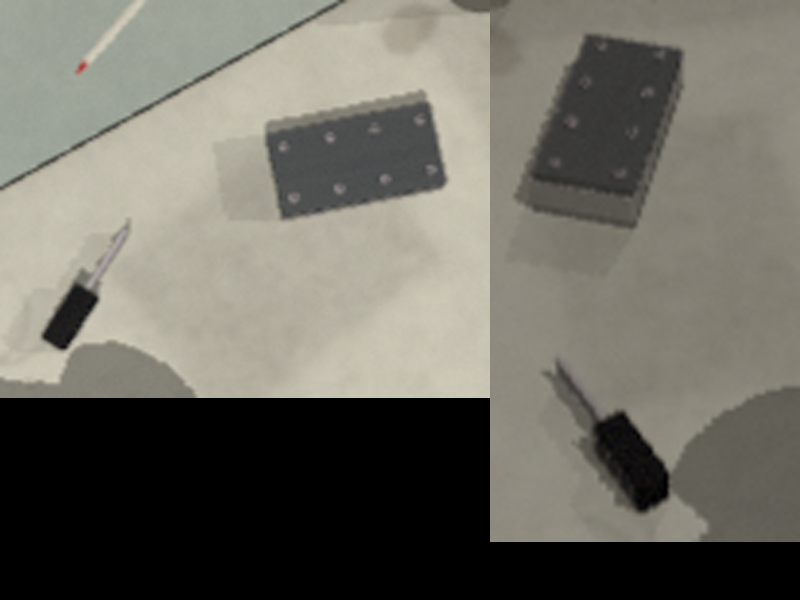

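```bash
cat >> h.py <<'E'
def go(cur,tgt):
    "cur,tgt: x,y,z mm, yaw deg -> tool shift in m, twist deg"
    a=np.radians(cur[3]); d=np.subtract(tgt,cur)
    return np.round([(d[0]*np.cos(a)+d[1]*np.sin(a))/1e3,(d[0]*np.sin(a)-d[1]*np.cos(a))/1e3,-d[2]/1e3,-d[3]],4)
def end(cur,s):
    "commanded pose after shift s"
    a=np.radians(cur[3]); x,y,z,t=s
    return np.round([cur[0]+1e3*(x*np.cos(a)+y*np.sin(a)),cur[1]+1e3*(x*np.sin(a)-y*np.cos(a)),cur[2]-1e3*z,cur[3]-t],2)
E
python3 - <<'E'
import pickle; from h import *
s=pickle.load(open("scene0.pkl","rb"))
p=ray(s,[(240.0,159.3),(264.5,162.4),(251.6,200.4),(226.1,196.5)],34)[:,:2];print(p.round(1),p.mean(0))
k=(118.55,511.46,251.74,166.95);m=(443,184.5,120,147.7)
print(go(k,m))
E
```

```text
[[ 602.8  -89.3]
 [ 541.3 -105.1]
 [ 515.2   24.8]
 [ 575.5   39. ]] [558.70717601 -32.64620422]
[-0.3899 -0.2453  0.1317 19.25  ]
```

>>> {"api": "play_rows", "payload": {"commands": [{"x": -0.03,"y": -0.019,"z": 0.01,"twist": 2.4},{"x": -0.066,"y": -0.042,"z": 0.02,"twist": 5},{"x": -0.1,"y": -0.063,"z": 0.03,"twist": 7.5},{"x": -0.135,"y": -0.085,"z": 0.04,"twist": 10},{"x": -0.17,"y": -0.107,"z": 0.05,"twist": 12},{"x": -0.205,"y": -0.129,"z": 0.06,"twist": 14},{"x": -0.24,"y": -0.151,"z": 0.07,"twist": 16},{"x": -0.27,"y": -0.17,"z": 0.08,"twist": 19.25}], "jaw": 0.3}}

```text
time: 0.9
tool_pos: [344.2, 283.2, 171.2]
tcp_rot: [-3.141, -0.0, 2.576]
contact_force: [0.7, -0.5, -0.2]
grip_width: 64.5
finger_force: 0.0
```

Run:
```python
from h import *
from plant import bot
o=bot.get_obs();print(o["tool_pos"],np.degrees(o["tcp_rot"]),o["grip_width"])
e=end((118.55,511.46,251.74,166.95),(-.27,-.17,.08,19.25));print(e,go(e,(443,184.5,80,147.7)))
```

```text
[344.22112513 283.24637029 171.22297176] [-1.79991070e+02 -8.15206363e-04  1.47565633e+02] 64.54371270748075
[343.19 284.88 171.74 147.7 ] [-0.138  -0.0315  0.0917 -0.    ]
```

>>> {"api": "play_rows", "payload": {"commands": [{"x": -0.03,"y": -0.007,"z": 0.01},{"x": -0.06,"y": -0.014,"z": 0.025},{"x": -0.09,"y": -0.02,"z": 0.045},{"x": -0.12,"y": -0.0275,"z": 0.065},{"x": -0.138,"y": -0.0315,"z": 0.0817},{"x": -0.138,"y": -0.0315,"z": 0.0917},{"x": -0.138,"y": -0.0315,"z": 0.0917},{"x": -0.138,"y": -0.0315,"z": 0.0917}]}}

```text
invalid input at $.commands[0]: expected keys x, y, z, twist
```

Run:
```python
from h import *
from plant import bot
import pickle
o=bot.get_obs();print(o["tool_pos"],np.degrees(o["tcp_rot"]),o["grip_width"])
ims=[]
for n,a in(("top",(150,170,300,280)),("scene",(180,180,330,292))):
    c=bot.capture(n);pickle.dump(c,open(n+"1.pkl","wb"))
    ims.append(cv2.resize(c["pixels"][a[1]:a[1]+110,a[0]:a[2],::-1],(400,293),interpolation=2))
cv2.imwrite("pics/over.png",np.hstack(ims))
```

```text
[344.22112513 283.24637029 171.22297176] [-1.79991070e+02 -8.15206363e-04  1.47565633e+02] 64.54371270748075
```

View pics/over.png

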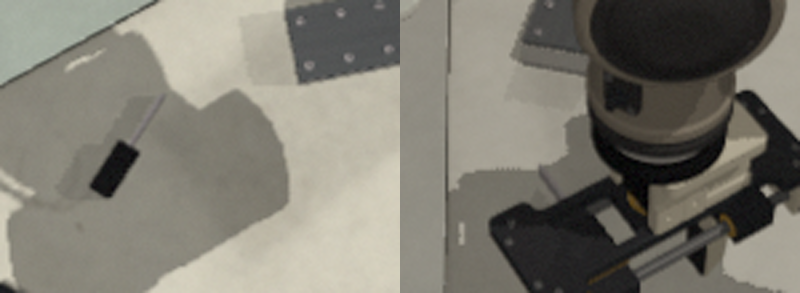

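The picture was taken before the move because that call was refused. It shows the gripper short of the gauge, which lies untouched with its handle at about (193,233) in the top view. I'll resend the move with all the keys.

>>> {"api": "play_rows", "payload": {"commands": [{"x": -0.03,"y": -0.007,"z": 0.01,"twist": 0},{"x": -0.06,"y": -0.014,"z": 0.025,"twist": 0},{"x": -0.09,"y": -0.02,"z": 0.045,"twist": 0},{"x": -0.12,"y": -0.0275,"z": 0.065,"twist": 0},{"x": -0.138,"y": -0.0315,"z": 0.0817,"twist": 0},{"x": -0.138,"y": -0.0315,"z": 0.0917,"twist": 0},{"x": -0.138,"y": -0.0315,"z": 0.0917,"twist": 0},{"x": -0.138,"y": -0.0315,"z": 0.0917,"twist": 0}]}}

```text
time: 1.8
tool_pos: [442.2, 185.4, 80.3]
tcp_rot: [-3.141, -0.001, 2.579]
contact_force: [-0.1, 0.1, -0.3]
grip_width: 64.2
finger_force: 0.0
```

Run:
```python
from h import *
from plant import bot
import pickle
o=bot.get_obs();print(o["tool_pos"],np.degrees(o["tcp_rot"]),o["grip_width"])
ims=[]
for n,a in(("top",(150,160,300,270)),("scene",(180,180,330,290))):
    c=bot.capture(n);pickle.dump(c,open(n+"1.pkl","wb"))
    ims.append(cv2.resize(c["pixels"][a[1]:a[1]+110,a[0]:a[2],::-1],(400,293),interpolation=2))
cv2.imwrite("pics/over1.png",np.hstack(ims))
```

```text
[442.24185007 185.42758933  80.28936752] [-1.79992073e+02 -3.24424935e-02  1.47764897e+02] 64.18326699073862
```

View pics/over1.png

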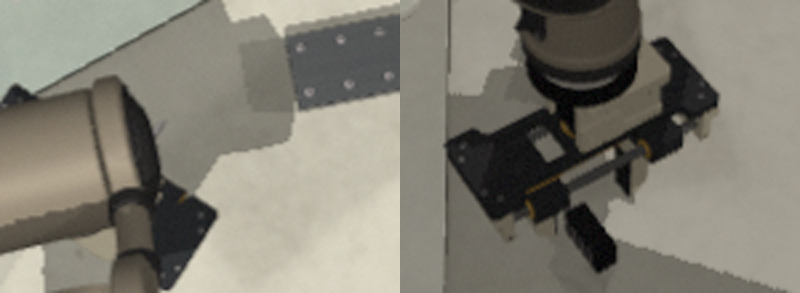

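The top view is hidden by the arm. In the scene view the handle lies between the open fingers, below them. I'll descend and grip.

>>> {"api": "play_rows", "payload": {"commands": [{"x": 0,"y": 0,"z": 0.01,"twist": 0},{"x": 0,"y": 0,"z": 0.02,"twist": 0},{"x": 0,"y": 0,"z": 0.03,"twist": 0},{"x": 0,"y": 0,"z": 0.04,"twist": 0},{"x": 0,"y": 0,"z": 0.046,"twist": 0},{"x": 0,"y": 0,"z": 0.05,"twist": 0},{"x": 0,"y": 0,"z": 0.05,"twist": 0},{"x": 0,"y": 0,"z": 0.05,"twist": 0}]}}

```text
time: 2.7
tool_pos: [443.1, 184.5, 30.1]
tcp_rot: [3.141, 0.0, 2.578]
contact_force: [0.5, -0.2, 0.9]
grip_width: 64.5
finger_force: 0.0
```

>>> {"api": "play_rows", "payload": {"commands": [{"x": 0,"y": 0,"z": 0,"twist": 0},{"x": 0,"y": 0,"z": 0,"twist": 0},{"x": 0,"y": 0,"z": 0,"twist": 0},{"x": 0,"y": 0,"z": 0,"twist": 0},{"x": 0,"y": 0,"z": 0,"twist": 0},{"x": 0,"y": 0,"z": 0,"twist": 0},{"x": 0,"y": 0,"z": 0,"twist": 0},{"x": 0,"y": 0,"z": 0,"twist": 0}], "jaw": 1}}

```text
time: 3.5
tool_pos: [443.0, 184.5, 30.0]
tcp_rot: [3.142, -0.0, 2.578]
contact_force: [-0.2, -0.5, 1.4]
grip_width: 19.9
finger_force: 30.0
```

Run:
```python
from h import *
e=end((343.19,284.88,171.74,147.7),(-.138,-.0315,.1417,0));print(e,go(e,(407,-65,45,191.4)))
```

```text
[443.   184.51  30.04 147.7 ] [-1.029e-01 -2.301e-01 -1.500e-02 -4.370e+01]
```

>>> {"api": "play_rows", "payload": {"commands": [{"x": 0,"y": 0,"z": -0.015,"twist": 0},{"x": 0.005,"y": -0.03,"z": -0.015,"twist": -5},{"x": -0.005,"y": -0.065,"z": -0.015,"twist": -12},{"x": -0.03,"y": -0.105,"z": -0.015,"twist": -20},{"x": -0.055,"y": -0.145,"z": -0.015,"twist": -28},{"x": -0.08,"y": -0.185,"z": -0.015,"twist": -36},{"x": -0.1029,"y": -0.2301,"z": -0.015,"twist": -43.7},{"x": -0.1029,"y": -0.2301,"z": -0.015,"twist": -43.7}]}}

```text
time: 4.3
tool_pos: [407.0, -67.1, 45.1]
tcp_rot: [-3.141, 0.001, -2.939]
contact_force: [0.3, 0.6, -0.1]
grip_width: 20.1
finger_force: 30.0
```

Run:
```python
from h import *
from plant import bot
import pickle
o=bot.get_obs();print(o["tool_pos"],np.degrees(o["tcp_rot"]),o["grip_width"],o["contact_force"])
ims=[]
for n,a in(("top",(220,140)),("scene",(200,140))):
    c=bot.capture(n);pickle.dump(c,open(n+"2.pkl","wb"))
    ims.append(cv2.resize(c["pixels"][a[1]:a[1]+120,a[0]:a[0]+110,::-1],(400,436),interpolation=2))
cv2.imwrite("pics/pre.png",np.hstack(ims))
```

```text
[406.97804433 -67.14503665  45.06999485] [-1.79977016e+02  3.44057705e-02 -1.68420543e+02] 20.117945600991472 [ 0.28173262  0.60346075 -0.09015119]
```

View pics/pre.png

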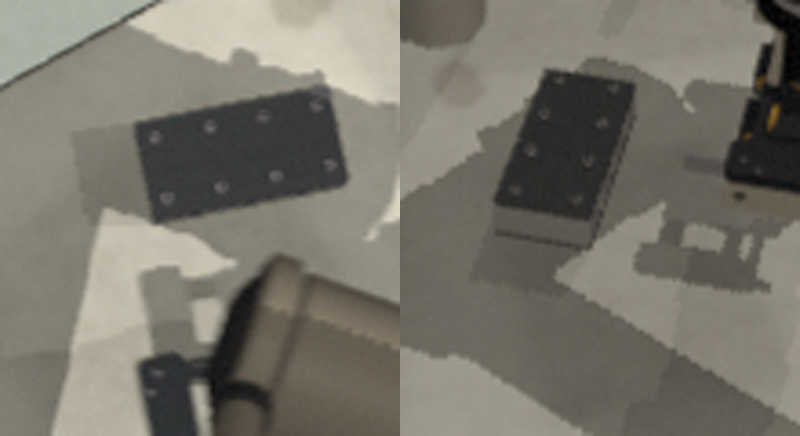

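Run:
```python
import pickle; from h import *
c=pickle.load(open("top2.pkl","rb")); s=pickle.load(open("scene2.pkl","rb"))
for n,cc,roi in(("top",c,(245,150,330,210)),("sc",s,(215,150,275,215))):
  for t in(60,75,90):
    k=blob(cc,roi,t);p=ray(cc,k,34)[:,:2].astype(np.float32)
    r=cv2.minAreaRect(p); print(n,t,np.round(r[0],1),np.round(r[1],1),round(r[2],1))
    q=cv2.approxPolyDP(k.reshape(-1,1,2),4,True)[:,0]; print(q.tolist(),ray(cc,q,34)[:,:2].round(0).tolist())
g=s["pixels"][178:194,274:296].mean(2).astype(int);print(g)
def proj(cc,P):
    v=R.from_euler("xyz",cc["rotation"]).inv().apply(np.array(P)-cc["eye"]);return (v[:,:2]/v[:,2:]*cc["fx"]+[cc["cx"],cc["cy"]]).round(1).tolist()
a=np.radians(11.5);u=np.array([np.cos(a),np.sin(a),0]);T=np.array([407,-67.1,0])
print(proj(s,[T+80*u+[0,0,h] for h in(23,30,37)]+[T+40*u+[0,0,h] for h in(23,30,37)]))
```

```text
top 60 [562.  -34.7] [ 62.8 126.5] 11.6
[[309, 168], [258, 176], [263, 199], [314, 189]] [[596.0, -90.0], [577.0, 31.0], [522.0, 19.0], [546.0, -102.0]]
top 75 [562.3 -35.1] [ 66.1 128.1] 11.4
[[310, 168], [258, 174], [262, 199], [313, 190]] [[596.0, -93.0], [581.0, 31.0], [522.0, 22.0], [543.0, -99.0]]
top 90 [562.2 -34.9] [ 67.9 130.3] 11.4
[[309, 165], [257, 174], [262, 200], [314, 190]] [[603.0, -91.0], [581.0, 33.0], [519.0, 22.0], [543.0, -102.0]]
sc 60 [557.1 -34.1] [ 70.6 130.8] 11.6
[[241, 160], [226, 195], [251, 200], [263, 163]] [[599.0, -88.0], [578.0, 35.0], [517.0, 24.0], [544.0, -102.0]]
sc 75 [555.9 -27.6] [ 72.6 145.1] 11.4
[[240, 160], [226, 195], [252, 200], [253, 205], [264, 163]] [[602.0, -87.0], [578.0, 35.0], [515.0, 23.0], [506.0, 36.0], [542.0, -103.0]]
sc 90 [552.6  -9.9] [ 74.5 183.6] 11.4
[[263, 162], [240, 159], [225, 194], [233, 214], [252, 207]] [[545.0, -105.0], [603.0, -90.0], [582.0, 33.0], [536.0, 80.0], [505.0, 43.0]]
[[101 100 100  99 100 100  99 100  98  99  99  99 100 100 101 101  99  91
   65  37  37  41]
 [ 98  99  96  96  96  95  95  96  94  
[... 753 characters left out ...]
2  82  80  80  41  18  29
   29  31  29  31]
 [ 95  96  95  95  94  97  96  97  96  94  93  93  92  87  86  49  24  20
   23  22  23  20]
 [ 96  95  93  94  95  95  95  94  93  92  92  95  96  97  98  72  46  28
   25  21  20  19]
 [ 95  93  96  95  93  95  94  93  94  93  93  93  96  96  96  93  75  64
   59  51  46  40]
 [ 95  94  94  95  96  95  96  92  95  95  93  93  94  96  94  92  92  91
   90  88  80  77]
 [ 95  94  96  95  97  95  95  95  93  96  94  93  94  91  92  91  92  88
   82  81  85  89]
 [ 96  96  95  97  95  93  94  95  93  94  94  95  93  94  92  89  90  75
   52  47  61  85]]
[[276.1, 186.2], [276.2, 184.2], [276.2, 182.2], [292.2, 188.9], [292.3, 186.9], [292.5, 184.9]]
```

```bash
cat >> h.py <<'E'
Y=191.4;_a=np.radians(11.4);_c,_s=np.cos(_a),np.sin(_a)
def W(al,lat,z,yaw=Y): return (al*_c-lat*_s,al*_s+lat*_c,z,yaw)
def AL(p): return round(p[0]*_c+p[1]*_s,1),round(-p[0]*_s+p[1]*_c,1)
E
python3 - <<'E'
from h import *
from plant import bot
o=bot.get_obs();print(o["tool_pos"],np.degrees(o["tcp_rot"]),AL(o["tool_pos"]))
e=end((443,184.51,30.04,147.7),(-.1029,-.2301,-.015,-43.7));print(e,AL(e),go(e,W(423,-145.4,31.5)))
E
```

```text
[407.29701282 -67.98238536  45.08829346] [-1.79949335e+02  5.50254971e-02 -1.68748185e+02] (np.float64(385.8), np.float64(-147.1))
[407.02 -64.97  45.04 191.4 ] (np.float64(386.1), np.float64(-144.1)) [-0.0369 -0.0013  0.0135 -0.    ]
```

>>> {"api": "play_rows", "payload": {"commands": [{"x": -0.01,"y": -0.0003,"z": 0.004,"twist": 0},{"x": -0.02,"y": -0.0006,"z": 0.009,"twist": 0},{"x": -0.03,"y": -0.001,"z": 0.0135,"twist": 0},{"x": -0.0369,"y": -0.0013,"z": 0.0135,"twist": 0},{"x": -0.0369,"y": -0.0013,"z": 0.0135,"twist": 0},{"x": -0.0369,"y": -0.0013,"z": 0.0135,"twist": 0},{"x": -0.0369,"y": -0.0013,"z": 0.0135,"twist": 0},{"x": -0.0369,"y": -0.0013,"z": 0.0135,"twist": 0}]}}

```text
time: 5.2
tool_pos: [443.1, -58.9, 31.6]
tcp_rot: [3.141, -0.0, -2.943]
contact_force: [0.0, -0.9, -1.0]
grip_width: 19.9
finger_force: 30.0
```

Run:
```python
from h import *
from plant import bot
import pickle
c=bot.capture("scene");pickle.dump(c,open("scene3.pkl","wb"));t=bot.capture("top")
o=bot.get_obs();print(o["tool_pos"],np.degrees(o["tcp_rot"]),AL(o["tool_pos"]),o["contact_force"],o["joint_positions"])
f=lambda c,x,y:cv2.resize(c["pixels"][y:y+75,x:x+75,::-1],(400,400),interpolation=2)
cv2.imwrite("pics/pre3.png",np.hstack([f(c,215,145),f(t,250,150)]))
```

```text
[443.28010221 -59.00650668  31.63282963] [ 1.79997398e+02  5.86021711e-03 -1.68615328e+02] (np.float64(422.9), np.float64(-145.5)) [ 0.01161262  0.41681102 -1.01467461] [-3.04081417e-01  5.30108984e-01  1.98573900e+00  1.52103423e-04
  6.25676931e-01 -2.07370104e+00]
```

View pics/pre3.png

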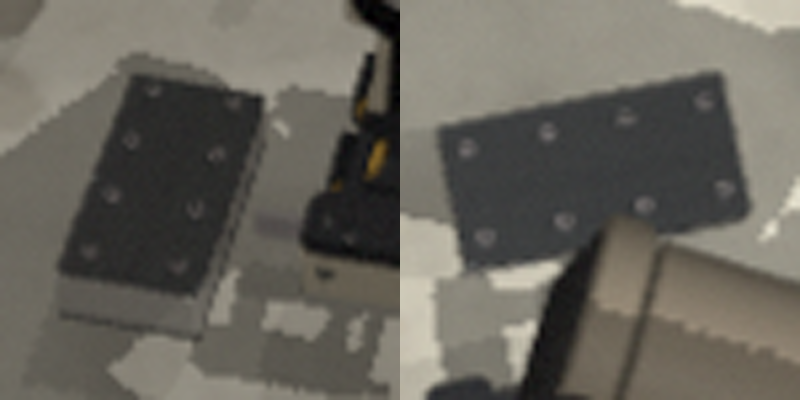

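Scene view: the blade tip at about pixel (263,186) points at the middle of the front face, roughly 8 mm short of it. The top view shows the lid, with the arm hiding the gauge. I'll feel forward into the middle gap.

>>> {"api": "play_rows", "payload": {"commands": [{"x": -0.002,"y": 0,"z": 0,"twist": 0},{"x": -0.004,"y": 0,"z": 0,"twist": 0},{"x": -0.006,"y": 0,"z": 0,"twist": 0},{"x": -0.008,"y": 0,"z": 0,"twist": 0},{"x": -0.01,"y": 0,"z": 0,"twist": 0},{"x": -0.012,"y": 0,"z": 0,"twist": 0},{"x": -0.014,"y": 0,"z": 0,"twist": 0},{"x": -0.016,"y": 0,"z": 0,"twist": 0}]}}

```text
time: 6.1
tool_pos: [459.3, -55.7, 31.5]
tcp_rot: [3.142, 0.0, -2.943]
contact_force: [0.5, -0.7, -1.1]
grip_width: 19.8
finger_force: 30.0
```

>>> {"api": "play_rows", "payload": {"commands": [{"x": -0.0015,"y": 0,"z": 0,"twist": 0},{"x": -0.003,"y": 0,"z": 0,"twist": 0},{"x": -0.0045,"y": 0,"z": 0,"twist": 0},{"x": -0.006,"y": 0,"z": 0,"twist": 0},{"x": -0.0075,"y": 0,"z": 0,"twist": 0},{"x": -0.009,"y": 0,"z": 0,"twist": 0},{"x": -0.0105,"y": 0,"z": 0,"twist": 0},{"x": -0.012,"y": 0,"z": 0,"twist": 0}]}}

```text
time: 6.9
tool_pos: [471.0, -53.4, 31.5]
tcp_rot: [3.142, 0.0, -2.943]
contact_force: [0.3, 0.2, -0.3]
grip_width: 19.8
finger_force: 30.0
```

Still free, with the tip nominally 20 mm in. Next 10 mm slowly, past the possible rib.

>>> {"api": "play_rows", "payload": {"commands": [{"x": -0.00125,"y": 0,"z": 0,"twist": 0},{"x": -0.0025,"y": 0,"z": 0,"twist": 0},{"x": -0.00375,"y": 0,"z": 0,"twist": 0},{"x": -0.005,"y": 0,"z": 0,"twist": 0},{"x": -0.00625,"y": 0,"z": 0,"twist": 0},{"x": -0.0075,"y": 0,"z": 0,"twist": 0},{"x": -0.00875,"y": 0,"z": 0,"twist": 0},{"x": -0.01,"y": 0,"z": 0,"twist": 0}]}}

```text
time: 7.7
tool_pos: [478.4, -51.6, 31.1]
tcp_rot: [3.14, -0.005, -2.942]
contact_force: [-10.7, -6.3, 5.7]
grip_width: 19.6
finger_force: 30.0
```

>>> {"api": "play_rows", "payload": {"commands": [{"x": 0.008,"y": 0,"z": 0,"twist": 0},{"x": 0.02,"y": 0,"z": 0,"twist": 0},{"x": 0.032,"y": 0,"z": 0,"twist": 0},{"x": 0.042,"y": 0,"z": 0,"twist": 0},{"x": 0.042,"y": 0.012,"z": 0,"twist": 0},{"x": 0.042,"y": 0.026,"z": 0,"twist": 0},{"x": 0.042,"y": 0.036,"z": 0,"twist": 0},{"x": 0.042,"y": 0.036,"z": 0,"twist": 0}]}}

```text
time: 8.5
tool_pos: [432.2, -22.7, 31.5]
tcp_rot: [3.141, -0.0, -2.94]
contact_force: [0.2, -0.2, -0.7]
grip_width: 20.3
finger_force: 30.0
```

>>> {"api": "play_rows", "payload": {"commands": [{"x": 0,"y": 0,"z": 0,"twist": 0},{"x": 0,"y": 0,"z": 0,"twist": 0},{"x": -0.003,"y": 0,"z": 0,"twist": 0},{"x": -0.006,"y": 0,"z": 0,"twist": 0},{"x": -0.009,"y": 0,"z": 0,"twist": 0},{"x": -0.012,"y": 0,"z": 0,"twist": 0},{"x": -0.015,"y": 0,"z": 0,"twist": 0},{"x": -0.017,"y": 0,"z": 0,"twist": 0}]}}

```text
time: 9.3
tool_pos: [449.4, -21.1, 31.5]
tcp_rot: [3.142, 0.0, -2.943]
contact_force: [-0.1, -0.4, -0.2]
grip_width: 19.8
finger_force: 30.0
```

>>> {"api": "play_rows", "payload": {"commands": [{"x": -0.002,"y": 0,"z": 0,"twist": 0},{"x": -0.004,"y": 0,"z": 0,"twist": 0},{"x": -0.006,"y": 0,"z": 0,"twist": 0},{"x": -0.008,"y": 0,"z": 0,"twist": 0},{"x": -0.01,"y": 0,"z": 0,"twist": 0},{"x": -0.012,"y": 0,"z": 0,"twist": 0},{"x": -0.014,"y": 0,"z": 0,"twist": 0},{"x": -0.016,"y": 0,"z": 0,"twist": 0}]}}

```text
time: 10.1
tool_pos: [464.9, -17.9, 31.5]
tcp_rot: [3.142, 0.0, -2.943]
contact_force: [-0.3, -0.4, -0.5]
grip_width: 19.6
finger_force: 30.0
```

>>> {"api": "play_rows", "payload": {"commands": [{"x": -0.00125,"y": 0,"z": 0,"twist": 0},{"x": -0.0025,"y": 0,"z": 0,"twist": 0},{"x": -0.00375,"y": 0,"z": 0,"twist": 0},{"x": -0.005,"y": 0,"z": 0,"twist": 0},{"x": -0.00625,"y": 0,"z": 0,"twist": 0},{"x": -0.0075,"y": 0,"z": 0,"twist": 0},{"x": -0.00875,"y": 0,"z": 0,"twist": 0},{"x": -0.01,"y": 0,"z": 0,"twist": 0}]}}

```text
time: 10.9
tool_pos: [474.7, -15.9, 31.5]
tcp_rot: [3.142, 0.0, -2.943]
contact_force: [-0.2, 0.2, -0.6]
grip_width: 20.1
finger_force: 30.0
```

>>> {"api": "play_rows", "payload": {"commands": [{"x": -0.001,"y": 0,"z": 0,"twist": 0},{"x": -0.002,"y": 0,"z": 0,"twist": 0},{"x": -0.003,"y": 0,"z": 0,"twist": 0},{"x": -0.004,"y": 0,"z": 0,"twist": 0},{"x": -0.005,"y": 0,"z": 0,"twist": 0},{"x": -0.006,"y": 0,"z": 0,"twist": 0},{"x": -0.007,"y": 0,"z": 0,"twist": 0},{"x": -0.008,"y": 0,"z": 0,"twist": 0}]}}

```text
time: 11.7
tool_pos: [482.5, -14.3, 31.5]
tcp_rot: [3.141, 0.0, -2.943]
contact_force: [-0.0, 0.5, -0.3]
grip_width: 19.7
finger_force: 30.0
```

The left gap takes the blade, about 11 mm past where the middle gap stopped it. Now pushing home: lower to standing height, then press gently.

>>> {"api": "play_rows", "payload": {"commands": [{"x": -0.002,"y": 0,"z": 0,"twist": 0},{"x": -0.004,"y": 0,"z": 0,"twist": 0},{"x": -0.006,"y": 0,"z": 0,"twist": 0},{"x": -0.008,"y": 0,"z": 0,"twist": 0},{"x": -0.01,"y": 0,"z": 0,"twist": 0},{"x": -0.012,"y": 0,"z": 0.0005,"twist": 0},{"x": -0.014,"y": 0,"z": 0.001,"twist": 0},{"x": -0.014,"y": 0,"z": 0.0013,"twist": 0}]}}

```text
time: 12.5
tool_pos: [496.4, -11.5, 30.1]
tcp_rot: [3.142, 0.0, -2.943]
contact_force: [0.6, -0.4, -1.4]
grip_width: 19.8
finger_force: 30.0
```

>>> {"api": "play_rows", "payload": {"commands": [{"x": -0.001,"y": 0,"z": 0,"twist": 0},{"x": -0.002,"y": 0,"z": 0,"twist": 0},{"x": -0.003,"y": 0,"z": 0,"twist": 0},{"x": -0.004,"y": 0,"z": 0,"twist": 0},{"x": -0.0047,"y": 0,"z": 0,"twist": 0},{"x": -0.0054,"y": 0,"z": 0,"twist": 0},{"x": -0.006,"y": 0,"z": 0,"twist": 0},{"x": -0.006,"y": 0,"z": 0,"twist": 0}]}}

```text
time: 13.3
tool_pos: [500.4, -10.7, 30.1]
tcp_rot: [3.141, -0.004, -2.942]
contact_force: [-5.6, -3.4, 4.5]
grip_width: 20.0
finger_force: 30.0
```

Contact came exactly where the shoulder should meet the block (+30 mm from the rib stop). Releasing.

>>> {"api": "play_rows", "payload": {"commands": [{"x": 0,"y": 0,"z": 0,"twist": 0},{"x": 0,"y": 0,"z": 0,"twist": 0},{"x": 0,"y": 0,"z": 0,"twist": 0},{"x": 0,"y": 0,"z": 0,"twist": 0},{"x": 0,"y": 0,"z": 0,"twist": 0},{"x": 0,"y": 0,"z": 0,"twist": 0},{"x": 0,"y": 0,"z": 0,"twist": 0},{"x": 0,"y": 0,"z": 0,"twist": 0}], "jaw": 0.4}}

```text
time: 14.1
tool_pos: [502.0, -10.4, 30.2]
tcp_rot: [3.142, 0.0, -2.943]
contact_force: [0.0, 0.3, -0.1]
grip_width: 55.1
finger_force: 0.0
```

>>> {"api": "play_rows", "payload": {"commands": [{"x": 0,"y": 0,"z": -0.01,"twist": 0},{"x": 0,"y": 0,"z": -0.025,"twist": 0},{"x": 0,"y": 0,"z": -0.045,"twist": 0},{"x": 0,"y": 0,"z": -0.07,"twist": 0},{"x": 0.02,"y": 0,"z": -0.1,"twist": 0},{"x": 0.05,"y": 0,"z": -0.12,"twist": 0},{"x": 0.08,"y": 0,"z": -0.14,"twist": 0},{"x": 0.1,"y": 0,"z": -0.15,"twist": 0}]}}

```text
time: 14.9
tool_pos: [402.7, -30.3, 182.2]
tcp_rot: [-3.141, 0.002, -2.943]
contact_force: [0.8, -0.0, -0.3]
grip_width: 54.9
finger_force: 0.0
```

Run:
```python
from h import *
from plant import bot
c=bot.capture("scene");t=bot.capture("top")
o=bot.get_obs();print(o["tool_pos"],o["contact_force"],o["grip_width"])
f=lambda c,x,y:cv2.resize(c["pixels"][y:y+90,x:x+90,::-1],(400,400),interpolation=2)
cv2.imwrite("pics/end.png",np.hstack([f(c,210,145),f(t,235,145)]))
```

```text
[402.67840752 -30.38319709 182.09160726] [ 0.08314664  0.13663775 -0.66112418] 54.92518623481005
```

View pics/end.png

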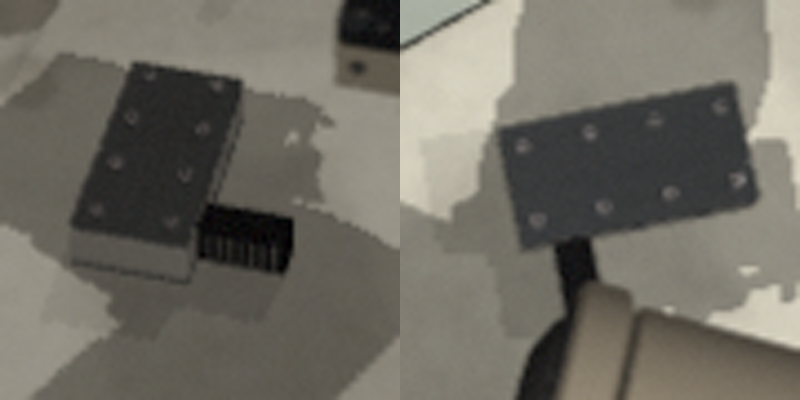

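The handle stands upright and flush against the block's front at the left gap (scene crop about (245,240), top crop about (575,260)). The gripper is clear of it, so I'm handing in.

```bash
python3 -c "
from plant import bot
print(bot.close_job())"
```

```text
the job is handed in; nothing more can be done
None
```

The gauge is released in the left gap, pushed home with its handle against the block. The middle gap stopped the blade about 25 mm in, the right gap was not tried, and the job was handed in after about 15 s; the hand-in gave no verdict.

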